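# Kit the power-supply parts onto their outlines

### The arm

A 6-joint arm with a two-finger parallel gripper is mounted at the origin on the work surface. World frame = base frame: x ahead of the robot, y to its left, z up, the work surface at z = 0. Lengths are in mm, angles in rad, forces in N, time in s.
With the tool pointing down it reaches from about 300 to 775 mm from the base axis. Payload 14.6 kg.
Tool frame: the origin (TCP) lies on the centre line of the jaws, within the pads' length; the fingertips stand 19 mm ahead of it and the grasp point (between the pads) is the TCP (bot.tip_reach is the distance from the TCP to the fingertips, in mm); z points along the fingers, y is the line along which they close (so a half turn about z gives the same grasp; the last joint's range is limited). The gripper opens to 85 mm and grips with 20 to 120 N. Pads are 22 mm wide; open, the fingers measure 114 mm over their backs; the gripper's body (76 mm by 85 mm) begins 54 mm behind the grasp point. The pads swing forward as they close: fully open they stand 13 mm farther back than shut.
Start: joints at [1.157, 0.3, 1.521, -0, 1.321, -0.067], TCP at [186.937, 517.247, 250.281] pointing down, gripper open.
Joint ranges: [-3.03, 3.03], [-0.79, 2.21], [0.23, 2.52], [-1.04, 4.18], [0, 3.07], [-2.55, 2.55]. Speed limits (rad/s): [2.22, 2.22, 2.57, 3.14, 3.14, 3.14].

### API

Orientations are given as a unit quaternion [w, x, y, z].
In Python, from rig import bot gives the robot as it stands. Calls block until the motion is done:
- bot.move_to(position, orientation): joint-space move of the TCP to a pose.
- bot.servo_line(position, attitude=None, speed=150, until_force=None): straight line of the TCP; attitude=None keeps the orientation; speed is the mean speed in mm/s. With until_force (N) it stops when the force on the tool has changed by that much, and returns True; else False.
- bot.move_joints(angles): joint-space move.
- bot.move_gripper(opening, grip_force=None): finger opening in mm; grip_force is the grip in N (None keeps the last); returns when the fingers have stopped.
- bot.dwell(seconds).
- bot.ik(position, orientation): joint angles nearest the present ones, or None.
- bot.read_state(): the state.
- bot.read_camera(name): name is "side" or "top" or "wrist"; returns a dict with "image" (384x512x3 uint8, blue, green, red), "depth" (384x512 float32, mm along the optical axis (not along the pixel's ray), 0 where there is no reading), "fovy" (degrees; the focal length in pixels is half the picture's height over the tangent of half this angle, whatever the lens; pixels are square), "cx", "cy" (the principal point, pixels), "eye" and "attitude" of the camera in the world; the wrist camera has in their place "mount" (4x4, takes a point from camera to tool coordinates, whose origin is the TCP and whose axes are the flange's). Camera axes: x right, y down, z forward; pixel columns grow to the right and rows downward; lengths in mm; the calibration is good to about 2 mm. A picture is of the moment at which its call begins: read the wrist's pose just before it.
A pose or a line that the arm cannot do raises bot.MotionError and nothing moves.
- bot.finish_job(): hands the job in; it is judged then, once.
The state is a dict: "clock": time; "joint_positions": joint angles; "qvel": joint speeds; "effort": joint torques, N m; "ee_pos": TCP position; "tool_rot": TCP orientation; "ft_force": force on the tool from outside, world axes, zero at the start; "moment": the same for the moment, N m; "grip_width": finger opening in mm; "grip_force": force on a finger pad.
Only numpy, scipy, OpenCV 4.12 (cv2) and the standard library are available. Lean on these libraries where they do the work, as an engineer would, in place of code of your own. Each camera call takes 0.05 s, during which the arm holds its last target. There are 200 camera calls.

### The job

The parts taken out of the opened power supply are to be laid out for its rebuild: put the heat sink, the transformer and the two capacitors each on the rubber pad whose drawn outline matches it in shape and size, standing upright as they stand now, in the middle of the outline, with the long side of the heat sink and of the transformer along the outline's long side. Set each part down gently without dropping it, and leave the multimeter and the screwdriver where they are.

Things in the scene. Friction and masses are not known exactly. Their poses are not given: they have to be found in the camera images.
- heat_sink: finned bare-aluminium heat sink, 100 mm (x) x 40 mm (y) x 30 mm high, upright fins running along x, the two outermost fins form its long sides: grip across y. Loose, about 0.16 kg. Origin at the centre of its underside; z up.
- transformer: mains transformer with dark steel core and yellow winding, footprint 60 mm (x) x 50 mm (y), 50 mm high. The core (60 mm along x, 34 mm along y) has the winding (40 mm along x, 50 mm along y, from 9 to 41 mm above the underside) bulging from both long sides: grip across y on the winding, 50 mm wide. Loose, about 0.38 kg. Origin at the centre of its underside; z up.
- big_capacitor: large electrolytic capacitor, an upright black cylinder with bare aluminium top, diameter 50 mm, 60 mm high. Loose, about 0.17 kg. Origin at the centre of its underside; z up the axis.
- small_capacitor: small electrolytic capacitor, an upright black cylinder with bare aluminium top, diameter 25 mm, 40 mm high. Loose, about 0.03 kg. Origin at the centre of its underside; z up the axis.
- pad_long: pad for the heat sink: dark rubber pad fixed on the bench, 80 mm (its x) x 130 mm (its y) x 3 mm thick, a thin white outline drawn round its centre: a long rectangle, 54 mm along x by 114 mm along y inside the line (the heat sink's x goes along the pad's y, either way round). Origin at the centre of its underside, on the bench; z up; its yaw is within 0.5 rad of zero.
- pad_short: pad for the transformer: dark rubber pad fixed on the bench, 80 mm (its x) x 130 mm (its y) x 3 mm thick, a thin white outline drawn round its centre: a short, nearly square rectangle, 64 mm along x by 74 mm along y inside the line (the transformer's x goes along the pad's y, either way round). Origin at the centre of its underside, on the bench; z up; its yaw is within 0.5 rad of zero.
- pad_big_circle: pad for the large capacitor: dark rubber pad fixed on the bench, 80 mm (its x) x 130 mm (its y) x 3 mm thick, a thin white outline drawn round its centre: a circle of 64 mm inner diameter. Origin at the centre of its underside, on the bench; z up; its yaw is within 0.5 rad of zero.
- pad_small_circle: pad for the small capacitor: dark rubber pad fixed on the bench, 80 mm (its x) x 130 mm (its y) x 3 mm thick, a thin white outline drawn round its centre: a circle of 39 mm inner diameter. Origin at the centre of its underside, on the bench; z up; its yaw is within 0.5 rad of zero.
- multimeter: bystander: grey hand-held multimeter lying on the bench beyond the parts, 170 mm (x) x 80 mm (y) x 45 mm high with its dial. Loose, 0.4 kg. Origin at the centre of its underside. Leave it alone.
- screwdriver: bystander: screwdriver lying on the bench beyond the parts, about 200 mm long along its x, handle to -x, under 35 mm high. Loose. Leave it alone.

How it is judged:
By the outcome, as a careful person would: the job done as asked, in the order asked, and still so for the second after the job is handed in, with the robot touching nothing.
It also fails if it takes over 128 s, if anything falls off the work surface, if the arm or the gripper's body presses on something with over 40 N, if the wrist force passes 120 N, or if a joint passes its speed limit or range.

## Working session

There is one attempt and no reset: what is moved stays moved. The work goes in short steps, each a Python script; the robot and the scene stay as the last script left them, time stands still between calls to the robot, and variables do not carry over. Pictures are saved under pics/ and viewed, at most 14 in all, crops included, and the job is handed in when it is done.

```bash
mkdir -p pics
cat > h.py <<'E'
import numpy as np, cv2
from rig import bot
from scipy.spatial.transform import Rotation as R
def rot(q): return R.from_quat([q[1],q[2],q[3],q[0]]).as_matrix()
def look(name):
    s=bot.read_state(); c=bot.read_camera(name)
    if name=="wrist":
        T=np.eye(4); T[:3,:3]=rot(s["tool_rot"]); T[:3,3]=s["ee_pos"]; M=T@np.array(c["mount"])
    else:
        M=np.eye(4); a=np.array(c["attitude"]); M[:3,:3]=rot(a) if a.size==4 else a; M[:3,3]=c["eye"]
    c["M"]=M; c["f"]=c["image"].shape[0]/2/np.tan(np.radians(c["fovy"])/2); return c
def cloud(c):
    d=c["depth"]; v,u=np.mgrid[:d.shape[0],:d.shape[1]]
    P=np.stack([(u-c["cx"])/c["f"]*d,(v-c["cy"])/c["f"]*d,d],-1)@c["M"][:3,:3].T+c["M"][:3,3]
    P[d==0]=np.nan; return P
def cast(c,uv,z):
    uv=np.atleast_2d(uv).astype(float)
    r=np.c_[(uv[:,0]-c["cx"])/c["f"],(uv[:,1]-c["cy"])/c["f"],np.ones(len(uv))]@c["M"][:3,:3].T
    e=c["M"][:3,3]; return e+r*((z-e[2])/r[:,2])[:,None]
def down(yaw): # tool z down, tool y (closing line) at world angle yaw
    y=np.array([np.cos(yaw),np.sin(yaw),0]); z=np.array([0,0,-1.]); x=np.cross(y,z)
    q=R.from_matrix(np.c_[x,y,z]).as_quat(); return [q[3],q[0],q[1],q[2]]
E
python3 - <<'E'
from h import *
s=bot.read_state(); print(s["clock"],s["tool_rot"],bot.tip_reach)
for n in("top","side"):
    c=look(n); cv2.imwrite(f"pics/{n}0.png",c["image"]); print(n,c["M"].round(3).tolist(),c["f"],c["cx"],c["cy"])
E
```

```text
0.0 [-1.24114423e-04  1.72526554e-01  9.85004684e-01 -5.86879443e-04] 19.0
top [[-0.021, -0.994, 0.111, 475.071], [-1.0, 0.023, 0.015, 2.49], [-0.018, -0.111, -0.994, 1140.382], [0.0, 0.0, 0.0, 1.0]] 449.5990786318265 256.82968707627094 194.77419884255048
side [[-0.991, -0.08, 0.105, 482.862], [-0.132, 0.567, -0.813, 991.87], [0.005, -0.82, -0.573, 732.045], [0.0, 0.0, 0.0, 1.0]] 391.8879493046603 252.64205465430996 191.62204352966737
```

View pics/top0.png

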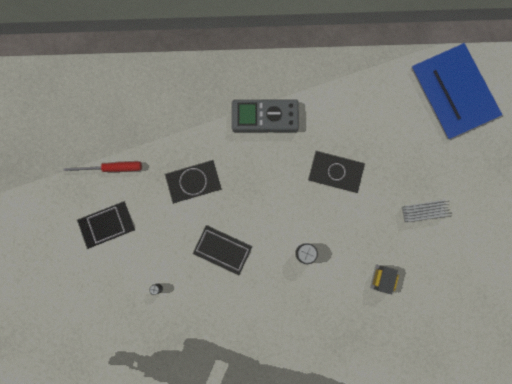

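View pics/side0.png

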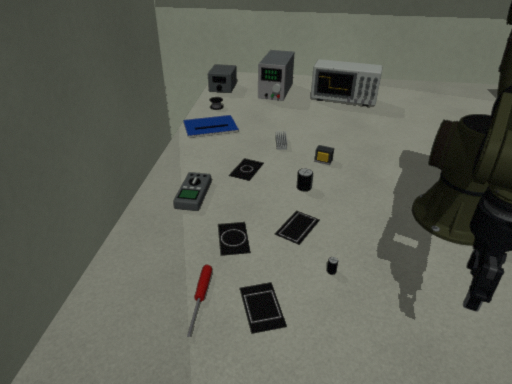

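The top view shows these pads, in pixels: short rectangle (106,225), big circle (193,182), long rectangle (222,250) and small circle (337,172). The parts are the small capacitor (156,289), big capacitor (307,254), transformer (386,279) and heat sink (427,212). In the side view all of them stand clear of each other. The multimeter and screwdriver lie beyond them.

```bash
cat > coarse.py <<'E'
from h import *
import json
px=dict(pad_short=(106,225),pad_big=(193,182),pad_long=(222,250),pad_small=(337,172),scap=(156,289),bcap=(307,254),trafo=(386,279),sink=(427,212))
ht=dict(scap=40,bcap=60,trafo=50,sink=30)
c=look("top"); C={k:cast(c,v,ht.get(k,3))[0,:2].tolist() for k,v in px.items()}
hs=cv2.cvtColor(c["image"],cv2.COLOR_BGR2GRAY)
for k in C:
    u,v=px[k]; P=cloud(c)[v,u]; print(k,np.round(C[k]),np.hypot(*C[k]).round(),P.round())
json.dump(C,open("coarse.json","w"))
w=look("wrist"); print(np.array(w["mount"]).round(3).tolist(),w["f"],w["cx"],w["cy"])
E
python3 coarse.py
```

```text
pad_short [534. 405.] 670.0 [534. 406.   1.]
pad_big [639. 183.] 665.0 [639. 183.   3.]
pad_long [465. 111.] 478.0 [465. 111.   3.]
pad_small [ 656. -186.] 682.0 [ 656. -186.    2.]
scap [375. 268.] 461.0 [375. 268.  40.]
bcap [452. -97.] 462.0 [452. -97.  64.]
trafo [ 388. -284.] 481.0 [ 388. -284.   47.]
sink [ 547. -398.] 676.0 [ 547. -397.   33.]
[[0.0, -0.962, -0.274, 69.039], [1.0, 0.0, 0.0, -0.164], [-0.0, -0.274, 0.962, -123.189], [0.0, 0.0, 0.0, 1.0]] 270.0655618173912 255.79462991170888 195.29746291622558
```

```bash
cat > tour.py <<'E'
from h import *
import json,pickle
C=json.load(open("coarse.json")); out={}; sheet=np.zeros((576,768,3),np.uint8)
for i,k in enumerate("scap pad_short pad_big pad_long bcap pad_small trafo sink".split()):
    p=np.array(C[k]); yaw=np.arctan2(p[1],p[0]); tx=np.array([-np.sin(yaw),np.cos(yaw)])
    t=p+15*tx
    bot.move_to([*t,200],down(yaw)); c=look("wrist"); out[k]=c
    r,q=divmod(i,3); sheet[r*192:r*192+192,q*256:q*256+256]=cv2.resize(c["image"],(256,192),interpolation=cv2.INTER_AREA)
pickle.dump(out,open("tour.pkl","wb")); cv2.imwrite("pics/tour.png",sheet); print(bot.read_state()["clock"])
E
python3 tour.py
```

```text
7.9833
```

View pics/tour.png

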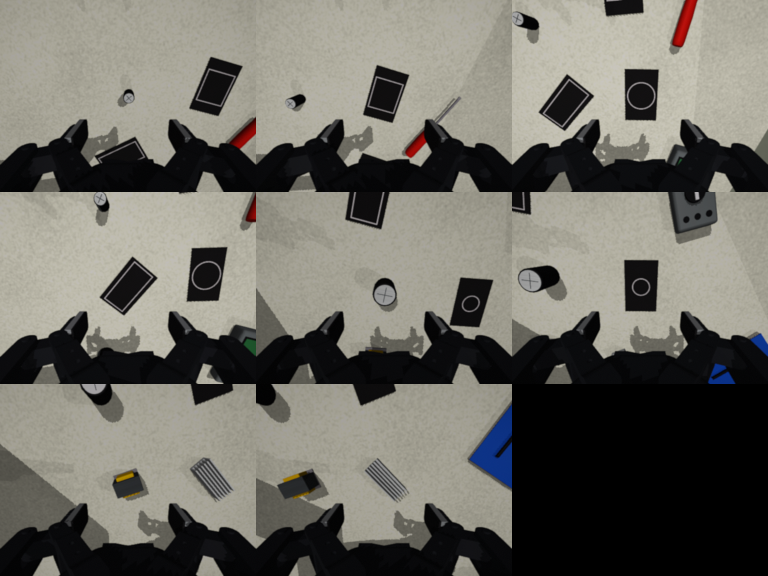

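The tour sheet shows each target close to the centre of its own picture, well clear of the fingers. All four pads and all four parts are visible.

```bash
cat > fit.py <<'E'
from h import *
import json,pickle
def fitpad(c):
    g=cv2.cvtColor(c["image"],cv2.COLOR_BGR2GRAY)
    cs,_=cv2.findContours((g<60).astype(np.uint8),cv2.RETR_EXTERNAL,cv2.CHAIN_APPROX_NONE)
    k=[x for x in cs if cv2.contourArea(x)>1500 and cv2.pointPolygonTest(x,(256.,190.),False)>0][0]
    q=cast(c,k[:,0],3)[:,:2].astype(np.float32); r=cv2.minAreaRect(q)
    m=np.zeros_like(g); cv2.drawContours(m,[k],-1,1,-1); m=cv2.erode(m,np.ones((7,7)))
    v,u=np.nonzero((m>0)&(g>90)); w=cv2.minAreaRect(cast(c,np.c_[u,v],3)[:,:2].astype(np.float32))
    return r,w
def longyaw(r): # world angle of the long side
    b=cv2.boxPoints(r); e=b[1]-b[0],b[2]-b[1]; e=max(e,key=lambda x:np.hypot(*x)); return np.arctan2(e[1],e[0])%np.pi
def fitpart(c,lo,hi,near,rad=80):
    P=cloud(c); m=(P[...,2]>lo)&(P[...,2]<hi)&(np.hypot(P[...,0]-near[0],P[...,1]-near[1])<rad)
    return P[m]
if __name__=="__main__":
    C=json.load(open("coarse.json")); T=pickle.load(open("tour.pkl","rb"))
    for k in C:
        if k.startswith("pad"):
            r,w=fitpad(T[k]); print(k,np.round(r[0],1),np.round(r[1],1),round(longyaw(r),3),"| white",np.round(w[0],1),np.round(w[1],1),round(longyaw(w),3))
        else:
            lo,hi=dict(scap=(33,50),bcap=(53,70),trafo=(45,60),sink=(20,40))[k]
            q=fitpart(T[k],lo,hi,C[k]); r=cv2.minAreaRect(q[:,:2].astype(np.float32))
            print(k,len(q),"z",np.percentile(q[:,2],[5,50,95]).round(1),np.round(r[0],1),np.round(r[1],1),round(longyaw(r),3),q[:,:2].mean(0).round(1))
E
python3 fit.py
```

```text
pad_short [536.1 405.4] [ 78. 128.] 1.93 | white [536.2 405.1] [68.6 79.6] 1.929
pad_big [642.1 182.4] [ 77.5 127.7] 1.835 | white [642.2 182.3] [69.  68.7] 0.28
pad_long [466.1 109.6] [127.4  77.7] 1.117 | white [466.5 109.8] [117.   59.8] 1.117
pad_small [ 658.4 -185. ] [126.8  77.6] 1.289 | white [ 658.3 -185.2] [44.3 43.1] 1.296
scap 403 z [37.8 40.3 41.5] [374.3 271.8] [24.2 24. ] 0.636 [373.8 272.4]
bcap 1777 z [58.5 60.3 61.4] [453.1 -98. ] [49.1 48.7] 0.602 [453.1 -97. ]
trafo 1738 z [48.2 49.6 50.7] [ 385.7 -288.8] [34.5 60.2] 2.843 [ 386.2 -288.2]
sink 2132 z [21.3 29.2 30.6] [ 551.  -398.3] [40.4 99.9] 1.698 [ 550.3 -396.6]
```

Sizes agree with the descriptions, so I'll start with the heat sink.

```bash
cat > pp.py <<'E'
from h import *
def near(yaw,p):
    j=np.arctan2(p[1],p[0]); return j+(yaw-j+np.pi/2)%np.pi-np.pi/2
def pp(pick,yp,place,yl,h,width,force,up=170):
    yp=near(yp,pick); yl=near(yl,place)
    bot.move_gripper(min(85,width+24)); bot.move_to([*pick,up],down(yp))
    bot.servo_line([*pick,h+30],speed=120); hit=bot.servo_line([*pick,h],speed=50,until_force=8)
    bot.move_gripper(0 if width<26 else width-12,force); bot.dwell(.2); s=bot.read_state()
    print("grip",hit,s["grip_width"],s["grip_force"],s["ee_pos"][2])
    if hit or abs(s["grip_width"]-width)>5: print("BAD GRIP"); return
    bot.servo_line([*pick,h+25],speed=50); bot.servo_line([*pick,up],speed=130)
    bot.move_to([*place,up],down(yl)); print("carry",bot.read_state()["grip_width"])
    bot.servo_line([*place,h+30],speed=110); bot.servo_line([*place,h+9],speed=40); bot.dwell(.2)
    t=bot.servo_line([*place,h+1.5],speed=12,until_force=4); s=bot.read_state()
    print("down",t,s["ee_pos"],"want z",h+3)
    bot.move_gripper(min(85,width+14)); bot.dwell(.1)
    z=s["ee_pos"][2]; bot.servo_line([*s["ee_pos"][:2],z+40],speed=60)
    ax=np.array([-np.sin(yl),np.cos(yl)]); q=np.array(place)+15*ax
    bot.move_to([*q,200],down(yl)); c=look("wrist")
    print("clock",bot.read_state()["clock"]); return c
E
python3 - <<'E'
from pp import *; import pickle
from fit import *
c=pp([551,-398.3],1.698-np.pi/2,[466.4,109.7],1.117-np.pi/2,22,40,45)
if c:
    pickle.dump(c,open("c_sink.pkl","wb")); cv2.imwrite("pics/sink.png",c["image"])
    q=fitpart(c,25,40,[466,110]); r=cv2.minAreaRect(q[:,:2].astype(np.float32)); print(np.percentile(q[:,2],[5,50,95]),r,longyaw(r))
E
```

```text
grip False 39.40213868260677 47.339474328327924 22.586301912241748
carry 39.17636041530319
down True [466.37945378 109.70802764  25.48561908] want z 25
clock 19.5917
[29.35300287 32.50033126 33.69324045] ((466.514404296875, 109.88917541503906), (99.5296630859375, 40.00873565673828), 64.01091766357422) 1.1172012
```

View pics/sink.png

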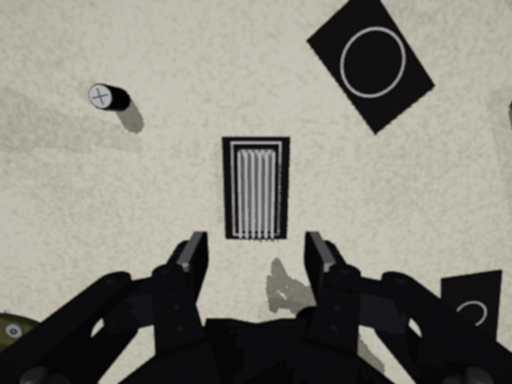

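The picture shows the heat sink at (257,193), centred and square in the long outline. Next are the transformer and the two capacitors.

Run:
```python
from pp import *; from fit import *
jobs=[("trafo",[385.8,-288.7],2.843-np.pi/2,[536.2,405.2],1.93-np.pi/2,26,50,70,(47,60)),
("bcap",[453.1,-97.8],-.21,[642.2,182.3],.28,30,50,45,(57,70)),
("scap",[374.2,272],.63,[658.3,-185.2],-.28,24,25,25,(38,50))]
im=[]
for n,p,yp,l,yl,h,w,f,z in jobs:
    print(n); c=pp(p,yp,l,yl,h,w,f)
    if c is None: break
    im.append(cv2.resize(c["image"],(384,288)))
    q=fitpart(c,*z,l); r=cv2.minAreaRect(q[:,:2].astype(np.float32)); print(len(q),np.percentile(q[:,2],[5,50,95]).round(1),np.round(r[0],1),np.round(r[1],1),round(longyaw(r),3))
im.append(cv2.resize(look("top")["image"],(384,288)))
while len(im)<4: im.append(im[-1])
cv2.imwrite("pics/end.png",np.vstack([np.hstack(im[:2]),np.hstack(im[2:4])]))
```

```text
trafo
grip False 48.615793012791464 73.47607254981995 26.51315596040711
carry 48.891175574903436
down True [536.23933681 405.2041447   29.60951007] want z 29
clock 32.525
1762 [51.4 52.7 53.7] [536.1 404.8] [34.1 59.2] 1.934
bcap
grip False 49.208947201087824 46.24129593372345 30.440482302041605
carry 49.051615049281196
down True [642.17495261 182.30420747  33.5207899 ] want z 33
clock 44.375
1805 [61.6 63.3 64.6] [642.2 181.8] [49.3 48.8] 1.098
scap
grip False 24.183554467650023 24.533672332763672 24.33804198145241
carry 24.24349843848517
down True [ 658.28591708 -185.19238425   27.38726009] want z 27
clock 56.25
395 [41.1 43.2 44.5] [ 658.3 -185. ] [23.9 23. ] 1.284
```

View pics/end.png

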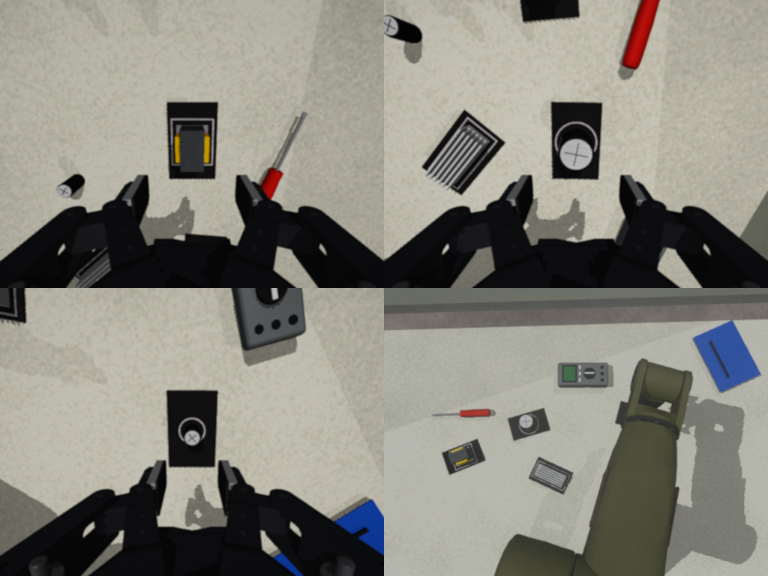

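The closing sheet shows the transformer at (192,145), the big capacitor at (576,150) and the small one at (192,435). All stand upright within their outlines, each measured within 0.5 mm of its target. The multimeter and screwdriver are undisturbed.

```bash
python3 -c "
from rig import bot
bot.dwell(.3); print(bot.finish_job())"
```

```text
the job is handed in; nothing more can be done
None
```

The heat sink, transformer and both capacitors are standing upright on their matching pads, measured within 0.5 mm of the outline centres; the multimeter and screwdriver were left alone, and the job was handed in at about 57 s.

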